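Dosing cup from the laundry carousel

TASK

Turn the supplies carousel on the laundry counter by the grip on its hub until the open dosing cup stands in the middle of the gap in the wire guard. Then lift the cup out through the gap and set it down gently, upright, in the round steel drip dish on the counter.

Things in the scene. Friction and masses are not known exactly. Their poses are not given: they have to be found in the camera images.
- stand: Fixed foot and wire guard of the carousel. Origin on the counter on the turning axis. Wires 6 mm thick form a level fan 107 to 113 mm above the counter, 52 to 174 mm out from the axis, on four thin legs at 174 mm. Its one gap is a sector 45 deg either side of the stand's own -x direction (roughly towards the robot); elsewhere nothing can be lifted out. The hub is uncovered.
- turntable: Brown wooden round tray, 300 mm across, turning about the stand's axis over half a turn either way; stays where left (friction 0.06 N m). Origin on the axis, 12 mm above the counter; axes turn with it. Floor 10 mm above the origin; on the floor a rim 16 mm high and five radial walls 28 mm high make five 72 deg pockets, the middle of one along its own -x.
- grip (a point): Middle of the black bar grip on the turntable's hub, on the turning axis, 150 mm above the counter; its axes are the turntable's. The bar is 56 mm long along x, 20 mm wide along y, 30 mm tall, on a shaft 20 mm thick. Pinched across its width from above and twisted, it turns the tray with it.
- cup: Dosing cup: white plastic, round, open top, straight sides, 44 mm across, 65 mm tall, wall 3 mm, 40 to 85 g. Origin at the centre of its underside. It stands upright in a pocket about 113 mm from the axis, at the start under the guard 55 to 90 deg left or right of the gap's middle. Also in the tray: a capped jar of similar size, a soap bar, a slim capped stick; the pocket in the gap is empty.
- dish: Fixed shallow round steel drip dish on the counter to the robot's right, 120 mm across outside, 112 mm inside, rim 12 mm above the counter. Origin at the centre of its underside; its inner floor is 5 mm above that. A detergent bottle 190 mm tall stands at least 150 mm beyond its centre.
Mind the look-alikes: they are no part of the job. Leave any blue look-alike of the cup alone. Several things have the shape of the dish; the one meant has the colours described above.

How it is judged:
On the way:
1. the cup, still standing in its pocket on the carousel, is turned into the middle of the gap in the guard (within 50 mm to either side) and rests there (y of cup in the frame of stand between -0.05 and 0.05 m and x of cup in the frame of stand below -0.07 m and z of cup in the frame of turntable below 0.014 m and horizontal distance between cup and turntable below 0.14 m and angle between cup's own z axis and vertical below 0.17 rad and linear speed of cup below 0.03 m/s), for 0.2 s.
At the end, for the whole second after the job is handed in: The cup stands upright (within 10 deg) on the inner floor of the drip dish, its underside within 5 mm of that floor and its axis within 36 mm of the dish's centre, released and at rest (horizontal distance between cup and dish below 0.036 m and z of cup in the frame of dish below 0.01 m and angle between cup's own z axis and vertical below 0.17 rad and linear speed of cup below 0.02 m/s); the robot touches nothing.
It fails at once if the cup is dropped or thrown: it moves faster than 0.6 m/s while the fingers do not touch it (linear speed of cup above 0.6 m/s and contact force between the fingers and cup below 0.05 N).
It also fails if it takes over 48 s, if anything falls off the work surface, if the arm or the gripper's body presses on something with over 40 N, if the wrist force passes 120 N, or if a joint passes its speed limit or range.

ROBOT

A 7-joint arm with a two-finger parallel gripper is mounted at the origin on the work surface. World frame = base frame: x ahead of the robot, y to its left, z up, the work surface at z = 0. Lengths are in m, angles in rad, forces in N, time in s.
With the tool pointing down it reaches from about 0.425 to 0.875 m from the base axis. Payload 4.7 kg.
Tool frame: the origin (TCP) lies at the very end of the fingers, on their centre line; the grasp point (between the pads) lies 19 mm behind it (robot.pinch_z is the distance from the TCP to the grasp point, in m); z points along the fingers, y is the line along which they close (so a half turn about z gives the same grasp; the last joint's range is limited). The gripper opens to 85 mm and grips with 20 to 120 N. Pads are 22 mm wide; open, the fingers measure 114 mm over their backs; the gripper's body (76 mm by 85 mm) begins 54 mm behind the grasp point. The pads swing forward as they close: fully open they stand 13 mm farther back than shut.
Start: joints at [1.353, 0.321, -0.07, 1.45, 0.023, 1.371, -0.057], TCP at [0.149, -0.633, 0.231] pointing down, gripper open.
Joint ranges: [-2.86, 2.86], [-0.3, 2.09], [-1.38, 1.24], [0.06, 2.45], [-1.56, 4.7], [0.09, 2.05], [-2.69, 2.69]. Speed limits (rad/s): [2.57, 2.57, 3.14, 3.14, 3.14, 3.14, 3.14].

INTERFACE

Orientations are given as a unit quaternion [w, x, y, z].
In Python, from station import telemetry, optics, robot gives the robot as it stands.
- The arm moves only by the tool move_arm, never from a script. Its argument "increments" is a list that holds one entry, the list of rows, each a list of 7 numbers: the shift along the tool's x, y, z as a fraction of full scale, then the turn, a rotation vector about the tool's x, y, z as a fraction of full scale, then the opening, from -1 (shut) to 1 (fully open). A call has 1 to 5 rows; each row shifts and turns the commanded pose from where the row before left it, along the tool's axes as they then stand; what a row does not reach is not made up. Full scale, the value 1, is 2.5 cm for a shift and 5 degrees for a turn. A row lasts 1/8 s, in which the tool goes at most 62.5 mm and 10.7 degrees, less where a joint would pass 70% of its speed; a pose out of reach is approached as far as the arm can. A call with a number of a shift or a turn outside -1 to 1 is refused whole. A call with a gripper value outside its range is refused whole. The fingers move at their own pace and stop on an object; "newtons" is the grip in N (left out, the last holds). Time passes only in rows, so rows that do not move let the fingers close. It gives the time, the measured TCP pose, the force, the opening and the grip force at its end, in the units of the state.
- telemetry.get_state(): the state, without advancing time (a new reading comes with each control period).
- optics.read_camera(name): name is "scene" or "top" or "wrist"; returns a dict with "image" (420x560x3 uint8, blue, green, red), "intrinsics" (3x3 intrinsics, pixels), "k1" (the pictures are not rectified: a ray, as slopes to the right and down, at radius r is drawn at 1 + k1 r^2 times it, then the intrinsics apply), "cam_to_world" (4x4, takes a point from camera to world coordinates). Camera axes: x right, y down, z forward; pixel columns grow to the right and rows downward; lengths in m; the calibration is good to about 2 mm. A picture is of the moment at which its call begins. There is no depth.
- robot.sign_off(): hands the job in; it is judged then, once.
The state is a dict: "clock": time; "joint_pos": joint angles; "joint_velocities": joint speeds; "joint_efforts": joint torques, N m; "ee_pos": TCP position; "tool_rot": TCP orientation; "force": force on the tool from outside, world axes, zero at the start; "moment": the same for the moment, N m; "grip_width": opening from 0.0 (shut) to 1.0 (fully open); "grip_force": force on a finger pad.
Only numpy, scipy, OpenCV 4.12 (cv2) and the standard library are available. Lean on these libraries where they do the work, as an engineer would, in place of code of your own. Each camera call takes 0.05 s, during which the arm holds its last target. There are 200 camera calls.

## Working session

There is one attempt and no reset: what is moved stays moved. The work goes in short steps, Python scripts to look and compute and a tool call to move; the robot and the scene stay as the last step left them, time stands still between calls to the robot, and variables do not carry over. Pictures are saved under pics/ and viewed, at most 10 in all, crops included, and the job is handed in when it is done.

Besides the shell and the picture viewer there is one more tool, called after "Request:" as name([rows], argument=value, ...), one row to a line, values as JSON. move_arm: Moves the arm, as the interface text tells. Its arguments: {"type":"object","properties":{"increments":{"type":"array","items":{"type":"array","items":{"type":"array","items":{"type":"number"}}}},"newtons":{"type":"number"}},"required":["increments"]}

```bash
mkdir -p pics; ls; cat > h.py <<'E'
import numpy as np, cv2
from station import telemetry, optics, robot
def cam(n):
    c=optics.read_camera(n); return c
def ray(c,u,v):
    K=np.array(c["intrinsics"]); k1=c["k1"]
    d=np.array([(u-K[0,2])/K[0,0],(v-K[1,2])/K[1,1]]); s=d.copy()
    for _ in range(20): s=d/(1+k1*(s@s))
    T=np.array(c["cam_to_world"]); return T[:3,3],T[:3,:3]@np.r_[s,1]
def plane(c,u,v,z):
    o,d=ray(c,u,v); return o+d*(z-o[2])/d[2]
def proj(c,p):
    K=np.array(c["intrinsics"]);T=np.array(c["cam_to_world"])
    q=T[:3,:3].T@(np.array(p)-T[:3,3]); s=q[:2]/q[2]; s=s*(1+c["k1"]*(s@s))
    return K[:2,:2]@s+K[:2,2]
def two(a,b):
    (o,d),(p,e)=a,b; t=np.linalg.lstsq(np.c_[d,-e],p-o,rcond=None)[0]
    A,B=o+d*t[0],p+e*t[1]; return (A+B)/2,np.linalg.norm(A-B)
E
python3 - <<'E'
from h import *
import pickle
cs={n:cam(n) for n in("scene","top","wrist")}
pickle.dump(cs,open("c0.pkl","wb"))
for n in cs: print(n,np.round(cs[n]["cam_to_world"],3).tolist(),np.round(cs[n]["intrinsics"],1).tolist(),cs[n]["k1"])
cv2.imwrite("pics/top0.png",cs["top"]["image"]);cv2.imwrite("pics/scene0.png",cs["scene"]["image"])
s=telemetry.get_state();print(s)
E
```

```text
pics
scene [[0.716, 0.558, -0.419, 1.195], [0.698, -0.566, 0.438, -0.747], [0.007, -0.607, -0.795, 1.325], [0.0, 0.0, 0.0, 1.0]] [[534.3, 0.0, 278.8], [0.0, 534.3, 213.8], [0.0, 0.0, 1.0]] 0.044896372312251756
top [[0.009, -0.996, 0.087, 0.456], [-1.0, -0.006, 0.031, -0.087], [-0.03, -0.087, -0.996, 1.035], [0.0, 0.0, 0.0, 1.0]] [[396.5, 0.0, 278.7], [0.0, 396.5, 204.9], [0.0, 0.0, 1.0]] -0.026558584358291348
wrist [[0.23, -0.93, -0.288, 0.222], [-0.973, -0.221, -0.065, -0.615], [-0.003, 0.295, -0.955, 0.372], [0.0, 0.0, 0.0, 1.0]] [[373.0, 0.0, 271.5], [0.0, 373.0, 211.1], [0.0, 0.0, 1.0]] -0.04559663496240357
{'clock': 0.15, 'joint_pos': array([ 1.35310489,  0.32164738, -0.07008996,  1.45143138,  0.02259704,
        1.37080939, -0.05692329]), 'joint_velocities': array([-1.41642596e-06, -3.50990799e-03, -1.02670977e-03, -1.95077314e-03,
       -5.68274256e-04, -1.40127318e-04,  1.61439220e-03]), 'joint_efforts': array([ 2.26462626e-04, -4.94093299e+01, -3.82907074e-01, -3.14682913e+01,
        1.29409757e-02,  8.28544667e-03,  1.06322315e-05]), 'ee_pos': array([ 0.14917995, -0.63221112,  0.23045989]), 'tool_rot': array([-7.43306925e-04,  9.93290961e-01,  1.15639515e-01, -1.29036164e-04]), 'force': array([-0.38259891,  0.06275923,  0.09694993]), 'moment': array([ 0.00319002, -0.04923036, -0.03150955]), 'grip_force': 0.0, 'grip_width': 0.9996244245917439}
```

View pics/top0.png

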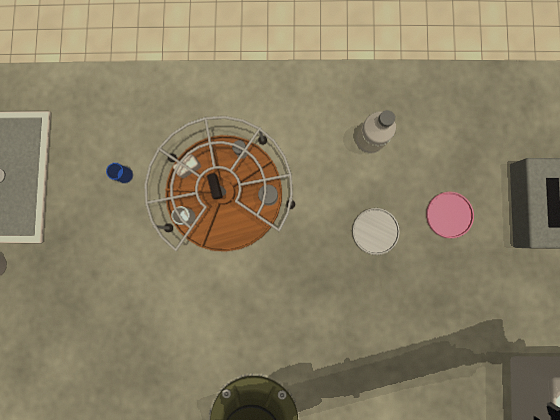

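View pics/scene0.png

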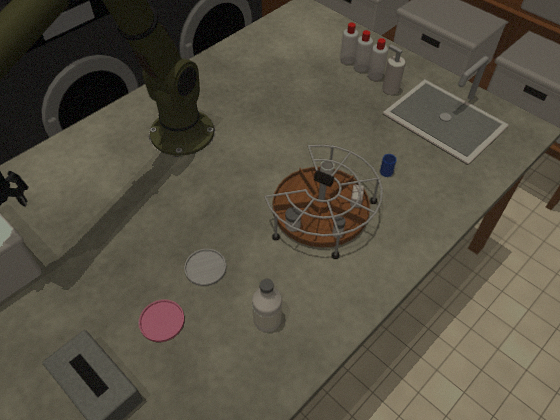

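The top view shows these items:
- **Carousel:** centred near (220,190), with the gap opening downward toward the robot. The black grip is at (215,186).
- **Cup candidates:** white ring (181,215), white block (185,165, probably the soap), grey round (268,195, probably the jar), grey round (240,148), and a blue look-alike (120,173).
- **Dish candidates:** steel-grey (375,231) and pink (450,215).

By the description I choose the ring at (181,215) and the grey dish at (375,231). I'll check both in a close crop.

```bash
python3 - <<'E'
from h import *
import pickle
cs=pickle.load(open("c0.pkl","rb"))
a=cv2.resize(cs["top"]["image"][105:265,135:300],None,fx=3.6,fy=3.6,interpolation=cv2.INTER_CUBIC)[:576,:400*2]
b=cv2.resize(cs["scene"]["image"][140:260,260:390],None,fx=1.6,fy=1.6)
im=np.zeros((576,800,3),np.uint8); im[:a.shape[0],:a.shape[1]]=a; im[:b.shape[0],594:594+b.shape[1]]=b[:,:206]
cv2.imwrite("pics/crop0.png",im)
for n in("top","scene"):
    c=cs[n]; g=cv2.cvtColor(c["image"],cv2.COLOR_BGR2HSV)
    # brown tray mask
    m=cv2.inRange(g,(3,100,40),(18,255,255)); x,y,w,h=(155,115,140,145) if n=="top" else (265,140,120,120)
    mm=np.zeros_like(m); mm[y:y+h,x:x+w]=m[y:y+h,x:x+w]
    p=np.argwhere(mm)[:,::-1]; hull=cv2.convexHull(p.astype(np.int32))
    P=np.array([plane(c,*q[0],0.03)[:2] for q in hull],np.float32); print(n,"tray",cv2.minEnclosingCircle(P))
    P0=cv2.fitEllipse(P);print(P0)
    # black grip
    m=(c["image"].max(2)<35).astype(np.uint8); mm=m*0; mm[y:y+h,x:x+w]=m[y:y+h,x:x+w]
    k,l,st,ce=cv2.connectedComponentsWithStats(mm)
    for i in range(1,k):
        if st[i,4]>25: print(n,"black",st[i],ce[i])
# dish
c=cs["top"]
for n,(u,v) in {"top":(375,231),"scene":(205,267)}.items():
    c=cs[n]; lab=cv2.cvtColor(c["image"],cv2.COLOR_BGR2LAB).astype(int); print(n,c["image"][v,u], c["image"][v+40,u])
    e=cv2.Canny(c["image"],60,150)[v-28:v+29,u-28:u+29]; p=np.argwhere(e)[:,::-1]+[u-28,v-28]
    P=np.array([plane(c,*q,0.012)[:2] for q in p],np.float32)
    print(cv2.minEnclosingCircle(P),len(p)); print(plane(c,u,v,0.012))
E
```

```text
top tray ((0.5758221745491028, 0.08737068623304367), 0.15153424441814423)
((0.5757757425308228, 0.08715463429689407), (0.30041128396987915, 0.3020210564136505), 154.18397521972656)
scene tray ((0.5771047472953796, 0.08572809398174286), 0.16168372333049774)
((0.5772877931594849, 0.08411474525928497), (0.3010191023349762, 0.3195394277572632), 37.69218063354492)
scene black [314 171  20  15 181] [323.35911602 178.24861878]
top [157 176 184] [ 92 115 123]
((0.4810377359390259, -0.30323413014411926), 0.0639774352312088) 286
[ 0.47967937 -0.30310831  0.012     ]
scene [101 112 115] [76 91 94]
((0.48395609855651855, -0.3070691227912903), 0.06687885522842407) 231
[ 0.48562385 -0.30947571  0.012     ]
```

View pics/crop0.png

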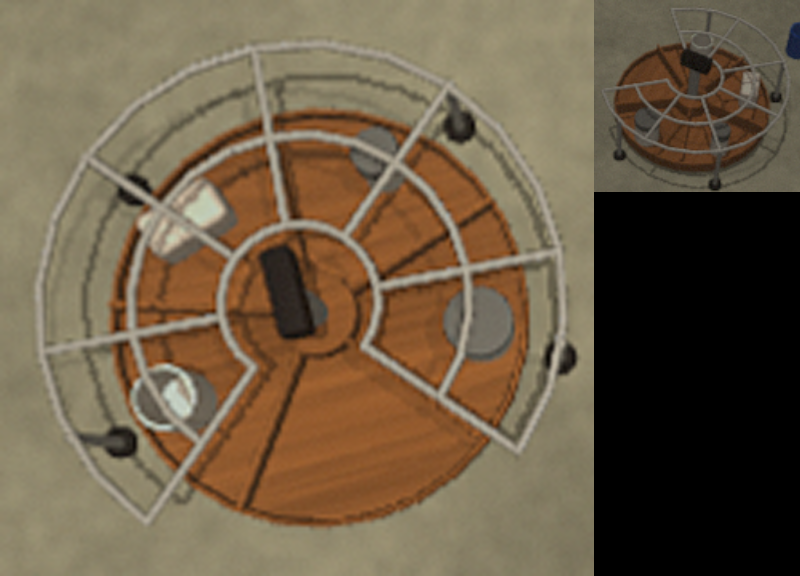

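The crop confirms the choice. The open white ring at crop (166,397), top pixel (181,215), is the cup. The flat grey disc at (478,322) is the capped jar, (187,215) is the soap and (375,155) is the stick. The gap's edges run from (265,365) to (150,520) and from (365,345) to (520,450).

```bash
python3 - <<'E'
from h import *
import pickle
from scipy.spatial.transform import Rotation as R
cs=pickle.load(open("c0.pkl","rb")); t,s=cs["top"],cs["scene"]
f=lambda x,y:(135+x/3.6-.4,105+y/3.6-.4)
ax=np.array([.576,.0865])
# grip
im=t["image"]; m=(im[:215,200:232].max(2)<55).astype(np.uint8)
m[:170]=0; k,l,st,ce=cv2.connectedComponentsWithStats(m); i=1+st[1:,4].argmax(); print(st[i],ce[i])
p=np.argwhere(l==i)[:,::-1]+[200,0]; P=np.array([plane(t,*q,.165)[:2] for q in p],np.float32); print("grip rect",cv2.minAreaRect(P))
u,sv,vt=np.linalg.svd(P-P.mean(0),full_matrices=False); print("mean",P.mean(0),"ang",np.degrees(np.arctan2(vt[0,1],vt[0,0])))
gp=two(ray(t,*p.mean(0)),ray(s,323.4,178.2)); print("grip 2view",gp)
print("cup 2view",two(ray(t,*f(166,397)),ray(s,327.5,165)))
cup=plane(t,*f(166,397),.087)[:2]; print("cup",cup,np.linalg.norm(cup-ax),np.degrees(np.arctan2(*(cup-ax)[::-1])))
a=[]
for q in [(265,365),(150,520),(365,345),(520,450)]:
    w=plane(t,*f(*q),.11)[:2]-ax; a.append(np.degrees(np.arctan2(w[1],w[0]))%360); print("edge",w,np.linalg.norm(w),a[-1])
print("gap mid",(a[1]+a[3])/2)
for n,q in [("dish",0)]: print("dish 2v",two(ray(t,375.4,231),ray(s,205,267)))
# tool yaw now
st=telemetry.get_state(); M=R.from_quat(st["tool_rot"],scalar_first=True).as_matrix(); print(M.round(3))
E
```

```text
[  7 173  16  26 245] [ 14.51020408 186.04081633]
grip rect ((0.57362300157547, 0.08298062533140182), (0.05793179199099541, 0.02164340950548649), 15.350504875183105)
mean [0.57326543 0.08288337] ang -163.64381
grip 2view (array([0.57558042, 0.08626603, 0.147991  ]), np.float64(0.00017114734096589443))
cup 2view (array([0.51410707, 0.18075908, 0.08392854]), np.float64(0.0026150376040379396))
cup [0.51313055 0.17880252] 0.1116795535888605 124.259710546304
edge [-0.04280997  0.02097574] 0.04767258766462761 153.89638427722755
edge [-0.14450855  0.09401918] 0.17240164993460763 146.95143709102857
edge [-0.02928619 -0.0445503 ] 0.05331425963193587 236.68013699636057
edge [-0.09700545 -0.1465103 ] 0.17571375658392888 236.49119071175068
gap mid 191.72131390138964
dish 2v (array([ 0.48001935, -0.3061804 ,  0.00183162]), np.float64(0.00028642751707700655))
[[ 0.973  0.23  -0.   ]
 [ 0.23  -0.973  0.001]
 [-0.    -0.002 -1.   ]]
```

Request:
move_arm([
  [[0.97,-1,0,0,0,0,1],[0.97,-1,0,0,0,0,1],[0.97,-1,0,0,0,0,1],[0.97,-1,0,0,0,0,1],[0.97,-1,0,0,0,0,1]],
])

```text
clock: 0.78
ee_pos: [0.239, -0.4819, 0.231]
tool_rot: [-0.0, 0.993, 0.116, -0.0]
force: [0.2, 0.3, -0.0]
grip_width: 0.996
grip_force: 0.0
```

Request:
move_arm([
  [[0.97,-1,0,0,0,0,1],[0.97,-1,0,0,0,0,1],[0.97,-1,0,0,0,0,1],[0.97,-1,0,0,0,0,1],[0.97,-1,0,0,0,0,1]],
])

```text
clock: 1.4
ee_pos: [0.3283, -0.3324, 0.2312]
tool_rot: [0.0, 0.993, 0.116, -0.0]
force: [0.7, -0.2, -0.0]
grip_width: 1.002
grip_force: 0.0
```

Request:
move_arm([
  [[0.97,-1,0,0,0,0,1],[0.97,-1,0,0,0,0,1],[0.97,-1,0,0,0,0,1],[0.97,-1,0,0,0,0,1],[0.97,-1,0,0,0,0,1]],
])

```text
clock: 2.02
ee_pos: [0.4175, -0.183, 0.2312]
tool_rot: [0.0, 0.993, 0.116, -0.0]
force: [0.5, -0.6, 0.2]
grip_width: 0.999
grip_force: 0.0
```

Request:
move_arm([
  [[0.97,-1,0,0,0,0,1],[0.97,-1,0,0,0,0,1],[0.97,-1,0,0,0,0,1],[0.97,-1,0,0,0,0,1],[0,0,0,0,0,0,1]],
])

```text
clock: 2.65
ee_pos: [0.4894, -0.0614, 0.2312]
tool_rot: [-0.001, 0.993, 0.118, 0.0]
force: [-0.4, -0.1, -0.5]
grip_width: 1.002
grip_force: 0.0
```

Request:
move_arm([
  [[0.94,-0.99,0,0,0,0,1],[0.94,-0.99,0,0,0,0,1],[0.94,-0.99,0,0,0,0,1],[0.94,-0.99,0,0,0,0,1],[0.94,-0.99,0,0,0,0,1]],
])

```text
clock: 3.28
ee_pos: [0.5749, 0.0821, 0.2309]
tool_rot: [0.001, 0.993, 0.115, -0.0]
force: [0.2, 0.3, -0.7]
grip_width: 1.0
grip_force: 0.0
```

Request:
move_arm([
  [[0,0,0,0,0,-0.6,1],[0,0,0,0,0,0,1]],
])

```text
clock: 3.52
ee_pos: [0.5744, 0.082, 0.2307]
tool_rot: [0.0, 0.99, 0.141, -0.001]
force: [0.3, 0.5, 1.1]
grip_width: 0.997
grip_force: 0.0
```

```bash
python3 - <<'E'
from h import *
from scipy.spatial.transform import Rotation as R
c=cam("wrist"); cv2.imwrite("pics/w1.png",c["image"])
import pickle; pickle.dump(c,open("w1.pkl","wb"))
s=telemetry.get_state(); print(s["ee_pos"],s["joint_pos"]); print(R.from_quat(s["tool_rot"],scalar_first=True).as_matrix().round(3))
print("expect grip",proj(c,[.5755,.0865,.165]),"cup",proj(c,[.5131,.179,.087]))
E
```

```text
[0.57435774 0.08160518 0.23084712] [ 0.50891733  0.26126796 -0.81922539  1.60755688  0.19493788  1.35854612
 -1.62384778]
[[ 0.961  0.278 -0.001]
 [ 0.278 -0.961 -0.001]
 [-0.001  0.001 -1.   ]]
expect grip [266.28364685 224.49073649] cup [138.54615122 232.11475007]
```

View pics/w1.png

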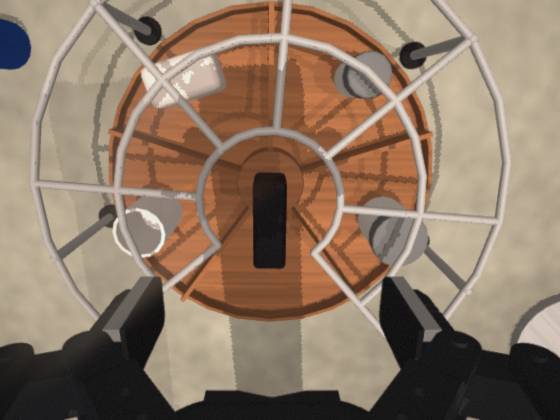

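The wrist view shows the bar grip, centred at (269,220) and vertical in the picture, so it lines up with the fingers. The open cup ring is at (139,232), where I expected it. I'll descend and pinch the grip.

Request:
move_arm([
  [[0.08,-0.14,1,0,0,0,1],[0,0,1,0,0,0,1],[0,0,1,0,0,0,1],[0,0,1,0,0,0,1],[0,0,0,0,0,0,1]],
])

```text
clock: 4.2
ee_pos: [0.5739, 0.0851, 0.1294]
tool_rot: [0.0, 0.99, 0.141, -0.002]
force: [-1.1, -0.8, 0.1]
grip_width: 1.002
grip_force: 0.0
```

Request:
move_arm([
  [[0,0,0,0,0,0,-1],[0,0,0,0,0,0,-1],[0,0,0,0,0,0,-1],[0,0,0,0,0,0,-1],[0,0,0,0,0,0,-1]],
], newtons=50)

```text
clock: 4.82
ee_pos: [0.5768, 0.0841, 0.1324]
tool_rot: [0.002, 0.99, 0.141, 0.001]
force: [1.3, -4.2, 4.0]
grip_width: 0.229
grip_force: 51.1
```

Request:
move_arm([
  [[0,0,0,0,0,-0.3,-1],[0,0,0,0,0,-0.6,-1],[0,0,0,0,0,-0.8,-1],[0,0,0,0,0,-0.8,-1],[0,0,0,0,0,-0.8,-1]],
])

```text
clock: 5.45
ee_pos: [0.5765, 0.0846, 0.1324]
tool_rot: [0.002, 0.959, 0.282, 0.0]
force: [-0.1, -4.4, 5.4]
grip_width: 0.226
grip_force: 51.3
```

Request:
move_arm([
  [[0,0,0,0,0,-0.8,-1],[0,0,0,0,0,-0.8,-1],[0,0,0,0,0,-0.8,-1],[0,0,0,0,0,-0.8,-1],[0,0,0,0,0,-0.8,-1]],
])

```text
clock: 6.08
ee_pos: [0.576, 0.0852, 0.1324]
tool_rot: [0.001, 0.896, 0.445, -0.0]
force: [-2.9, -4.6, 6.2]
grip_width: 0.227
grip_force: 51.4
```

Request:
move_arm([
  [[0,0,0,0,0,-0.8,-1],[0,0,0,0,0,-0.8,-1],[0,0,0,0,0,-0.8,-1],[0,0,0,0,0,-0.8,-1],[0,0,0,0,0,-0.8,-1]],
])

```text
clock: 6.7
ee_pos: [0.5754, 0.0855, 0.1324]
tool_rot: [0.001, 0.805, 0.594, -0.001]
force: [-4.9, -3.9, 7.1]
grip_width: 0.224
grip_force: 51.6
```

Request:
move_arm([
  [[0,0,0,0,0,-0.8,-1],[0,0,0,0,0,-0.8,-1],[0,0,0,0,0,-0.5,-1],[0,0,0,0,0,-0.1,-1],[0,0,0,0,0,0,-1]],
])

```text
clock: 7.32
ee_pos: [0.575, 0.0856, 0.1324]
tool_rot: [0.001, 0.745, 0.668, -0.001]
force: [-7.0, -4.7, 9.0]
grip_width: 0.227
grip_force: 51.7
```

```bash
python3 - <<'E'
from h import *
import pickle
c=cam("top"); pickle.dump(c,open("t2.pkl","wb")); w=cam("wrist"); s=cam("scene"); pickle.dump((w,s),open("ws2.pkl","wb"))
im=np.zeros((420,800,3),np.uint8); im[:,:400]=cv2.resize(c["image"][130:270,160:293],(400,420)); im[:300,400:]=cv2.resize(w["image"],(400,300))
cv2.imwrite("pics/t2.png",im); print(telemetry.get_state()["joint_pos"])
E
```

```text
[ 0.62999303  0.42269343 -1.01278984  1.72073807  0.38287738  1.21454561
 -0.59006464]
```

View pics/t2.png

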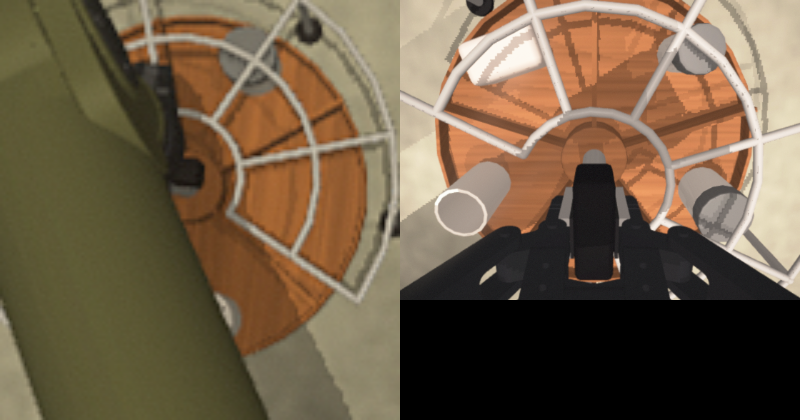

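The cup's open rim is at wrist pixel (84,297), with no wire over it. I'll compute its position.

```bash
python3 - <<'E'
from h import *
import pickle
w,s=pickle.load(open("ws2.pkl","rb")); ax=np.array([.5755,.0865])
im=w["image"]; g=cv2.cvtColor(im,cv2.COLOR_BGR2HSV)
m=((g[...,2]>165)&(g[...,1]<45)).astype(np.uint8); m[:,140:]=0; m[:250]=0; m[350:]=0
k,l,st,ce=cv2.connectedComponentsWithStats(m); i=1+st[1:,4].argmax(); print(st[i])
p=np.argwhere(l==i)[:,::-1].astype(np.int32); e=cv2.fitEllipse(cv2.convexHull(p)); print(e)
P=plane(w,*e[0],.087); d=P[:2]-ax; print(P,np.linalg.norm(d),np.degrees(np.arctan2(d[1],d[0]))%360)
print("scene px",proj(s,P))
E
```

```text
[  18  250  120   81 4235]
((76.12732696533203, 244.74716186523438), (117.87810516357422, 172.08619689941406), 165.4967041015625)
[0.46750815 0.0959583  0.087     ] 0.10840525097621985 174.9946109122968
scene px [297.84185667 171.0354964 ]
```

```bash
python3 - <<'E'
from h import *
import pickle
w,s=pickle.load(open("ws2.pkl","rb")); ax=np.array([.5755,.0865])
for q in [(84,297),(81,295),(87,299)]:
    P=plane(w,*q,.087); d=P[:2]-ax; print(P,np.linalg.norm(d),np.degrees(np.arctan2(d[1],d[0]))%360, proj(s,P))
print([np.linalg.norm(plane(w,u,v,.087)[:2]-plane(w,x,y,.087)[:2]) for u,v,x,y in[(48,297,122,297)]])
E
```

```text
[0.4632901  0.06378976 0.087     ] 0.11448500535169837 191.44158157274757 [289.71271169 175.86831856]
[0.46187652 0.06523238 0.087     ] 0.11559674667096746 190.6017377205419 [289.70306432 175.37545716]
[0.46470681 0.06234236 0.087     ] 0.11339630723331408 192.30040184108245 [289.72203991 176.36327292]
[np.float64(0.04378255354272065)]
```

Request:
move_arm([
  [[0,0,0,0,0,0,1],[0,0,0,0,0,0,1],[0,0,0,0,0,0,1],[0,0,0,0,0,0,1],[0,0,0,0,0,0,1]],
])

```text
clock: 8.1
ee_pos: [0.5755, 0.0869, 0.1312]
tool_rot: [-0.0, 0.744, 0.668, -0.0]
force: [0.2, 0.6, -0.2]
grip_width: 1.0
grip_force: 0.0
```

Request:
move_arm([
  [[0,0,-0.7,0,0,0,1],[0,0,-1,0,0,0,1],[0,0,-1,0,0,0,1],[0,0,0,0,0,0,1]],
])

```text
clock: 8.6
ee_pos: [0.577, 0.0876, 0.2018]
tool_rot: [0.002, 0.744, 0.668, 0.002]
force: [0.7, 0.1, 0.0]
grip_width: 1.0
grip_force: 0.0
```

Request:
move_arm([
  [[-0.27,-0.87,0,0,0,0,1],[-0.27,-0.87,0,0,0,0,1],[-0.27,-0.87,0,0,0,0,1],[-0.27,-0.87,0,0,0,0,1],[-0.27,-0.87,0,0,0,0,1]],
])

```text
clock: 9.22
ee_pos: [0.4626, 0.065, 0.1982]
tool_rot: [-0.001, 0.744, 0.668, -0.0]
force: [0.1, -1.3, 0.1]
grip_width: 0.995
grip_force: 0.0
```

Request:
move_arm([
  [[0,0,0,0,0,1,1],[0,0,0,0,0,1,1],[0,0,0,0,0,1,1],[0,0,0,0,0,1,1],[0,0,0,0,0,1,1]],
])

```text
clock: 9.85
ee_pos: [0.4633, 0.0651, 0.1984]
tool_rot: [0.0, 0.872, 0.49, -0.0]
force: [-0.7, 0.2, -0.6]
grip_width: 0.997
grip_force: 0.0
```

Request:
move_arm([
  [[0,0,0,0,0,1,1],[0,0,0,0,0,1,1],[0,0,0,0,0,1,1],[0,0,0,0,0,1,1],[0,0,0,0,0,1,1]],
])

```text
clock: 10.48
ee_pos: [0.4633, 0.0651, 0.1984]
tool_rot: [0.0, 0.957, 0.289, -0.0]
force: [0.3, 0.3, -0.8]
grip_width: 1.0
grip_force: 0.0
```

Request:
move_arm([
  [[0,0,0,0,0,1,1],[0,0,0,0,0,1,1],[0,0,0,0,0,1,1],[0,0,0,0,0,1,1],[0,0,0,0,0,0.4,1]],
])

```text
clock: 11.1
ee_pos: [0.4633, 0.0651, 0.1984]
tool_rot: [0.0, 0.995, 0.102, -0.0]
force: [-0.3, 0.0, 0.1]
grip_width: 1.003
grip_force: 0.0
```

```bash
python3 - <<'E'
from h import *
import pickle
w=cam("wrist"); s=cam("scene"); t=cam("top"); pickle.dump((w,s,t),open("ws3.pkl","wb"))
P=[.4633,.064,.087]
print("expect w",proj(w,P),"s",proj(s,P),"t",proj(t,P))
im=np.zeros((560,800,3),np.uint8); im[:420,:560]=w["image"]; im[:240,560:]=cv2.resize(s["image"][140:220,250:330],(240,240)); im[240:480,560:]=cv2.resize(t["image"][170:250,190:270],(240,240))
cv2.imwrite("pics/w3.png",im)
E
```

```text
expect w [274.41249519 206.67691216] s [289.76207467 175.83347424] t [227.52213868 235.9809526 ]
```

View pics/w3.png

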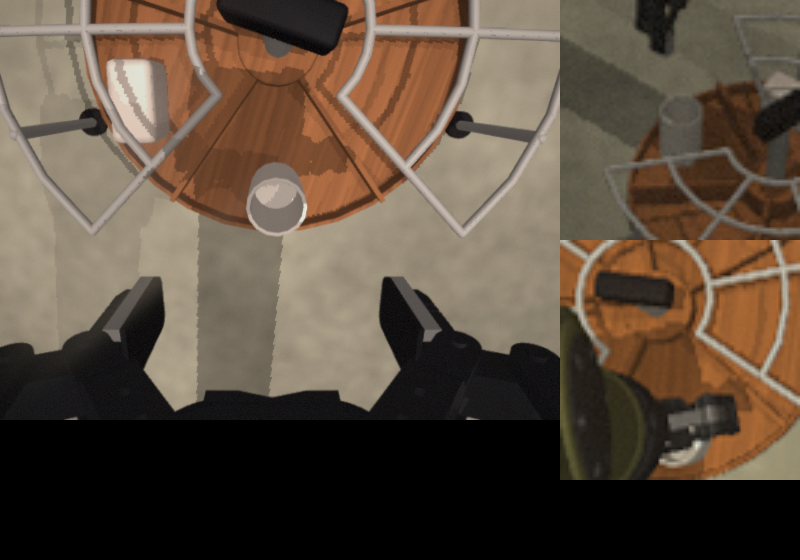

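The cup's rim is centred at wrist (277,206) and scene (290,176). Both agree with the computed position and the 87 mm rim height to within 2 mm. It stands in the open gap between the fingers' lines, so I'll descend onto it.

Request:
move_arm([
  [[0,0.08,1,0,0,0,0.55],[0,0,1,0,0,0,0.55],[0,0,1,0,0,0,0.55],[0,0,1,0,0,0,0.55],[0,0,0.9,0,0,0,0.55]],
])

```text
clock: 11.88
ee_pos: [0.4639, 0.063, 0.0753]
tool_rot: [-0.0, 0.995, 0.103, -0.0]
force: [0.1, -0.4, -0.8]
grip_width: 0.775
grip_force: 0.0
```

Request:
move_arm([
  [[0,0,0.5,0,0,0,0.55],[0,0,0.5,0,0,0,0.55],[0,0,0,0,0,0,0.55]],
])

```text
clock: 12.25
ee_pos: [0.4637, 0.0632, 0.0508]
tool_rot: [-0.0, 0.995, 0.103, -0.001]
force: [-0.3, 0.8, 0.7]
grip_width: 0.78
grip_force: 0.0
```

Request:
move_arm([
  [[0,0,0,0,0,0,0.2],[0,0,0,0,0,0,-0.2],[0,0,0,0,0,0,-1],[0,0,0,0,0,0,-1],[0,0,0,0,0,0,-1]],
], newtons=25)

```text
clock: 12.88
ee_pos: [0.4648, 0.0631, 0.0521]
tool_rot: [0.0, 0.995, 0.103, 0.001]
force: [-1.0, -0.1, 6.4]
grip_width: 0.51
grip_force: 25.6
```

Request:
move_arm([
  [[0,0,-0.6,0,0,0,-1],[0,0,-1,0,0,0,-1],[0,0,-1,0,0,0,-1],[0,0,-1,0,0,0,-1],[0,0,-1,0,0,0,-1]],
])

```text
clock: 13.5
ee_pos: [0.464, 0.0634, 0.1675]
tool_rot: [0.0, 0.995, 0.103, 0.0]
force: [1.0, -0.7, -0.7]
grip_width: 0.513
grip_force: 25.8
```

Request:
move_arm([
  [[0,0,-0.6,0,0,0,-1],[-0.07,0.4,0,0,0,0,-1],[-0.16,1,0,0,0,0,-1],[-0.16,1,0,0,0,0,-1],[-0.16,1,0,0,0,0,-1]],
])

```text
clock: 14.12
ee_pos: [0.4671, -0.0245, 0.1801]
tool_rot: [-0.0, 0.995, 0.102, -0.001]
force: [-0.1, 0.0, -1.7]
grip_width: 0.511
grip_force: 25.8
```

Request:
move_arm([
  [[-0.16,1,0,0,0,0,-1],[-0.16,1,0,0,0,0,-1],[-0.16,1,0,0,0,0,-1],[-0.16,1,0,0,0,0,-1],[-0.16,1,0,0,0,0,-1]],
])

```text
clock: 14.75
ee_pos: [0.474, -0.1511, 0.1812]
tool_rot: [-0.0, 0.995, 0.103, -0.0]
force: [-0.1, 0.1, -0.8]
grip_width: 0.513
grip_force: 25.8
```

Request:
move_arm([
  [[-0.16,1,0,0,0,0,-1],[-0.16,1,0,0,0,0,-1],[-0.16,1,0,0,0,0,-1],[-0.16,1,0,0,0,0,-1],[-0.16,1,0,0,0,0,-1]],
])

```text
clock: 15.38
ee_pos: [0.48, -0.2775, 0.1812]
tool_rot: [0.0, 0.995, 0.103, 0.0]
force: [0.1, -0.4, -1.0]
grip_width: 0.513
grip_force: 25.8
```

Request:
move_arm([
  [[-0.16,0.7,0,0,0,0,-1],[-0.06,0.3,0,0,0,0,-1],[0,0,0,0,0,0,-1]],
])

```text
clock: 15.75
ee_pos: [0.4797, -0.3013, 0.1812]
tool_rot: [-0.0, 0.995, 0.103, 0.0]
force: [1.5, -0.5, 0.5]
grip_width: 0.511
grip_force: 25.8
```

```bash
python3 - <<'E'
from h import *
w=cam("wrist"); s=cam("scene"); t=cam("top")
st=telemetry.get_state(); e=st["ee_pos"]; print(e,st["grip_width"],st["grip_force"])
im=np.zeros((560,800,3),np.uint8); im[:420,:560]=w["image"]; im[:240,560:]=cv2.resize(s["image"][200:320,140:260],(240,240)); im[240:480,560:]=cv2.resize(t["image"][190:270,335:415],(240,240))
cv2.imwrite("pics/w4.png",im)
P=[.481,-.304,.012]; print("dish w",proj(w,P),"s",proj(s,P),"t",proj(t,P))
for a in np.linspace(0,2*np.pi,8,endpoint=False): print(proj(w,[.481+.058*np.cos(a),-.304+.058*np.sin(a),.012]).round(0))
import pickle; pickle.dump((w,s,t),open("ws4.pkl","wb"))
E
```

```text
[ 0.47992557 -0.30021886  0.18146198] 0.5101397055357405 25.801280569285154
dish w [276.28379421 186.4430454 ] s [205.38969708 264.87088427] t [375.34333327 230.48621071]
[291. 118.]
[238. 129.]
[209. 173.]
[221. 222.]
[263. 248.]
[312. 239.]
[342. 200.]
[335. 149.]
```

View pics/w4.png

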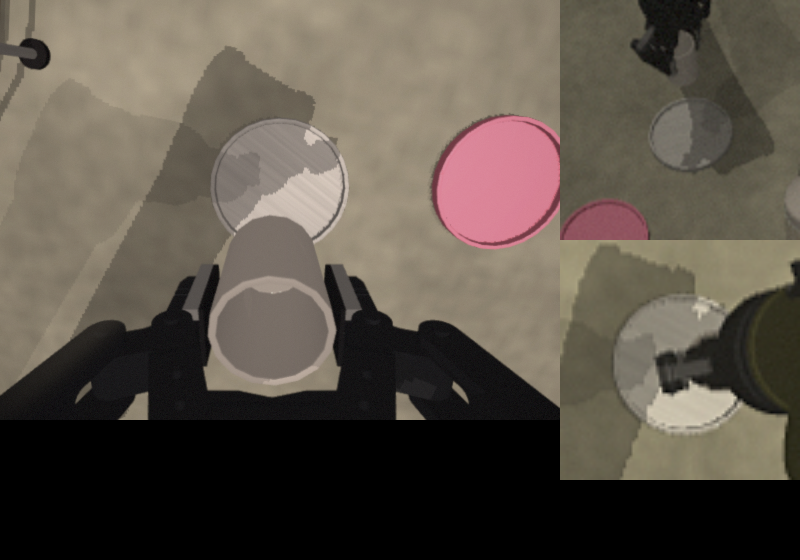

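The cup is held upright over the steel dish. The dish spans about 212 to 347 in the wrist view, centred near (279,184). The pink look-alike is off to the right. I'll lower the cup.

Request:
move_arm([
  [[0,0.2,0.8,0,0,0,-1],[0,0,1,0,0,0,-1],[0,0,1,0,0,0,-1],[0,0,1,0,0,0,-1],[0,0,0.9,0,0,0,-1]],
])

```text
clock: 16.52
ee_pos: [0.4798, -0.3058, 0.0614]
tool_rot: [-0.001, 0.995, 0.103, -0.001]
force: [-0.2, -0.7, -0.7]
grip_width: 0.51
grip_force: 25.8
```

Request:
move_arm([
  [[0,0,0.5,0,0,0,-1],[0,0,0.3,0,0,0,-1],[0,0,0.1,0,0,0,-1],[0,0,0,0,0,0,-1]],
])

```text
clock: 17.02
ee_pos: [0.481, -0.3065, 0.0418]
tool_rot: [0.0, 0.995, 0.103, 0.0]
force: [0.2, 0.7, -0.6]
grip_width: 0.513
grip_force: 25.8
```

Request:
move_arm([
  [[0,0,0.1,0,0,0,-1],[0,0,0.1,0,0,0,-1],[0,0,0,0,0,0,-1]],
])

```text
clock: 17.4
ee_pos: [0.4805, -0.3063, 0.0362]
tool_rot: [-0.0, 0.995, 0.103, -0.0]
force: [-0.2, -0.2, -0.8]
grip_width: 0.512
grip_force: 25.8
```

Request:
move_arm([
  [[0,0,0.06,0,0,0,-1],[0,0,0,0,0,0,-1]],
])

```text
clock: 17.65
ee_pos: [0.4808, -0.3064, 0.0352]
tool_rot: [0.0, 0.995, 0.103, 0.0]
force: [-0.7, -0.5, 2.7]
grip_width: 0.512
grip_force: 26.0
```

Request:
move_arm([
  [[0,0,0.03,0,0,0,-1],[0,0,0,0,0,0,-1]],
])

```text
clock: 17.9
ee_pos: [0.4808, -0.3064, 0.0351]
tool_rot: [0.0, 0.995, 0.103, -0.0]
force: [-4.2, 0.9, 7.9]
grip_width: 0.513
grip_force: 26.5
```

Request:
move_arm([
  [[0,0,0,0,0,0,0.1],[0,0,0,0,0,0,0.3],[0,0,0,0,0,0,0.6],[0,0,0,0,0,0,0.6],[0,0,0,0,0,0,0.6]],
])

```text
clock: 18.52
ee_pos: [0.4806, -0.3063, 0.034]
tool_rot: [-0.0, 0.995, 0.103, -0.0]
force: [-0.2, -0.2, 0.4]
grip_width: 0.794
grip_force: 0.0
```

Request:
move_arm([
  [[0,0,-0.5,0,0,0,0.6],[0,0,-1,0,0,0,0.6],[0,0,-1,0,0,0,0.6],[0,0,-1,0,0,0,0.6],[0,0,-1,0,0,0,0.6]],
])

```text
clock: 19.15
ee_pos: [0.4809, -0.3062, 0.1484]
tool_rot: [0.0, 0.995, 0.103, 0.0]
force: [-0.1, -0.0, -0.3]
grip_width: 0.801
grip_force: 0.0
```

Request:
move_arm([
  [[0,0,-1,0,0,0,0.6],[0,-1,0,0,0,0,0.6],[0,-1,0,0,0,0,0.6],[0,-1,0,0,0,0,0.6],[0,0,0,0,0,0,0.6]],
])

```text
clock: 19.77
ee_pos: [0.4657, -0.231, 0.1725]
tool_rot: [0.001, 0.995, 0.104, 0.0]
force: [0.2, 0.2, 0.7]
grip_width: 0.804
grip_force: 0.0
```

```bash
python3 - <<'E'
from h import *
w=cam("wrist"); s=cam("scene"); t=cam("top")
im=np.zeros((560,800,3),np.uint8); im[:420,:560]=w["image"]; im[:240,560:]=cv2.resize(s["image"][200:320,140:260],(240,240)); im[240:480,560:]=cv2.resize(t["image"][190:270,335:415],(240,240))
cv2.imwrite("pics/w5.png",im)
for P in ([.481,-.306,.012],[.481,-.306,.070]): print("w",proj(w,P),"s",proj(s,P),"t",proj(t,P))
E
```

```text
w [363.82648336 190.45715477] s [204.8603476  265.29525843] t [376.12684825 230.49177058]
w [383.69616919 210.87048239] s [202.72633642 254.25722545] t [381.2740292 229.9431725]
```

View pics/w5.png

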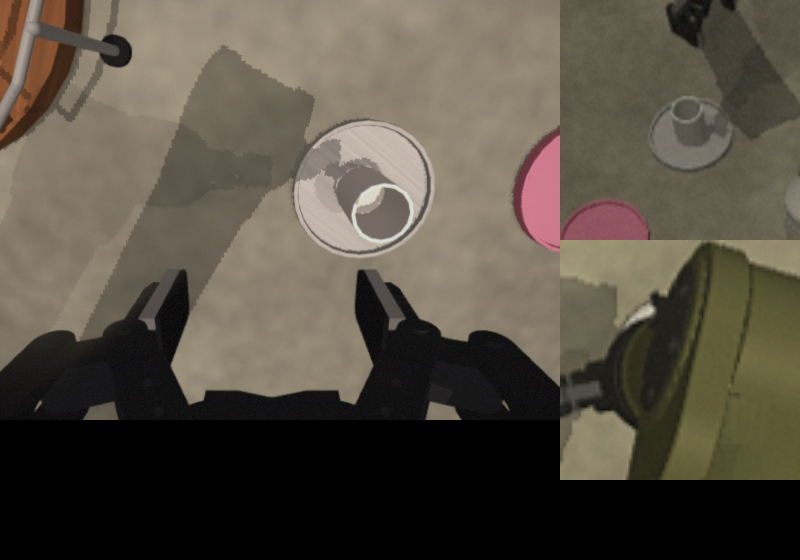

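The cup stands upright in the middle of the steel dish. Its rim is at wrist (383,212) against an expected (384,211), and the dish centre is at about (363,189). The gripper is clear of everything.

```bash
python3 -c "
from station import robot
print(robot.sign_off())"
```

```text
the job is handed in; nothing more can be done
None
```

I turned the cup into the middle of the gap, lifted it out and set it upright at the centre of the steel drip dish, then handed the job in at about 20 s of the 48 s; no verdict came back.

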